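# Clamp the half-covered tray and draw the comb out aslant

## Robot

A 7-joint arm with a two-finger parallel gripper is mounted at the origin on the work surface. World frame = base frame: x ahead of the robot, y to its left, z up, the work surface at z = 0. Lengths are in mm, angles in rad, forces in N, time in s.
With the tool pointing down it reaches from about 400 to 925 mm from the base axis. Payload 4.1 kg.
Tool frame: the origin (TCP) lies on the centre line of the jaws, within the pads' length; the fingertips stand 19 mm ahead of it and the grasp point (between the pads) is the TCP; z points along the fingers, y is the line along which they close (so a half turn about z gives the same grasp; the last joint's range is limited). The gripper opens to 85 mm and grips with 20 to 120 N. Pads are 22 mm wide; open, the fingers measure 114 mm over their backs; the gripper's body (76 mm by 85 mm) begins 54 mm behind the grasp point. The pads swing forward as they close: fully open they stand 13 mm farther back than shut.
Start: joints at [-1.43, 0.398, 0.045, 1.537, -0.019, 1.207, -0.051], TCP at [154.357, 631.443, 217.147] pointing down, gripper open.
Joint ranges: [-2.82, 2.82], [-0.49, 2.23], [-1.37, 1.46], [0, 2.46], [-1.36, 4.5], [0.23, 2], [-2.94, 2.94]. Speed limits (rad/s): [2.57, 2.57, 3.14, 3.14, 3.14, 3.14, 3.14].

## Interface

Orientations are given as a unit quaternion [w, x, y, z].
In Python, from workcell import ctrl gives the robot as it stands.
- The arm moves only by the tool carry_out, never from a script. Its argument "rows" is a list of rows, each a list of 7 numbers: the shift along the tool's x, y, z in m, then the turn, a rotation vector about the tool's x, y, z in degrees, then the closure, from 0 (fully open) to 1 (shut). In form: [[tx, ty, tz, wx, wy, wz, gripper], ...]. A call has exactly 5 rows; each row shifts and turns the commanded pose from where the row before left it, along the tool's axes as they then stand; what a row does not reach is not made up. A row lasts 1/10 s, in which the tool goes at most 50 mm and 8.59 degrees, less where a joint would pass 70% of its speed; a pose out of reach is approached as far as the arm can. A call is refused whole if a number of a shift passes 0.05 or a number of a turn 8.59, either way. A call with a gripper value outside its range is refused whole. The fingers move at their own pace and stop on an object; "force" is the grip in N (left out, the last holds). Time passes only in rows, so rows that do not move let the fingers close, or fill a call up. It gives the time, the measured TCP pose, the force, the opening and the grip force at its end, in the units of the state.
- ctrl.observe(): the state, without advancing time (a new reading comes with each control period).
- ctrl.get_image(name): name is "scene" or "top" or "wrist"; returns the picture (400x640x3 uint8, red, green, blue); there is no depth.
- ctrl.camera_info(name): a dict with "fovy" (degrees; the focal length in pixels is half the picture's height over the tangent of half this angle, whatever the lens; pixels are square), "cx", "cy" (the principal point, pixels), "xyz" and "rotation" of the camera in the world; the wrist camera has in their place "T_tool_cam" (4x4, takes a point from camera to tool coordinates, whose origin is the TCP and whose axes are the flange's). Camera axes: x right, y down, z forward; pixel columns grow to the right and rows downward; lengths in mm; the calibration is good to about 2 mm. A picture is of the moment at which its call begins: read the wrist's pose just before it. camera_info takes no time and is no camera call.
- ctrl.hand_in(): hands the job in; it is judged then, once.
The state is a dict: "clock": time; "joint_positions": joint angles; "joint_velocities": joint speeds; "joint_efforts": joint torques, N m; "eef_pos": TCP position; "ee_rot": TCP orientation; "force": force on the tool from outside, world axes, zero at the start; "ft_torque": the same for the moment, N m; "width": finger opening in mm; "gripper_force": force on a finger pad.
Only numpy, scipy, OpenCV 4.12 (cv2) and the standard library are available. Lean on these libraries where they do the work, as an engineer would, in place of code of your own. Each camera call takes 0.05 s, during which the arm holds its last target. There are 200 camera calls.

## Task

Slide the cradle's loose lip in against the toiletry tray until the tray is pressed firmly between both lips, so that it cannot skate about. Then take the comb by its handle, tilt it and draw it out through the tray's short opening without lifting or dislodging the tray, and finish while still holding it in the gripper, motionless, every part of it a few centimetres higher than the tray's top. Leave the tumbler, soap dish, toothpaste and tongue cleaner alone.

Things in the scene. Friction and masses are not known exactly. Their poses are not given: they have to be found in the camera images.
- cradle: Fixed steel base plate, 250 x 225 x 4 mm, lying on the ledge. Origin on the ledge surface under the middle of the tray's place; x runs along the tray (away from the robot, give or take its yaw), y runs from the fixed lip towards the sliding lip, z up. The plate spans x -125..125, y -80..145 mm.
- heel: Fixed steel lip of the cradle, 100 mm long in x, 8 thick, 40 high. Origin at the foot of its inner face (the face that meets the tray), at y = -67 mm in the cradle; axes as the cradle's. Its top is 44 mm above the ledge.
- jaw: Sliding lip of the cradle facing the fixed one: steel, 100 mm long in x, 8 thick, 40 high, with a black thumb tab. Origin at the foot of its inner face, 4 mm above the ledge; axes as the cradle's. Slides only along cradle y, from y = 85..105 mm at the start; drags with 2 N and stays where left. It meets the tray, slides it (1 to 5 N more) to the fixed lip and stops hard at about y = 61.
- jaw_tab (a point): Middle of the outer face of the sliding lip's black upright thumb tab, 14 mm in y from the jaw's origin and 39 mm above the ledge; push here towards cradle -y. The tab is 44 mm wide in x, 10 thick, its top 74 mm above the ledge. Firmly pressed means that each lip bears on the tray with more than 2 N: push on until some 12 N is felt and stay a moment.
- tray: Loose grey plastic tray, outside 238 x 128 x 56 mm (x, y, z), walls and floor 4 mm, about 0.4 kg. Origin at the centre of its underside, on the plate 4 mm above the ledge; its top is 60 mm above the ledge (the far end wall is 8 mm lower, 52). Two cross ribs on the floor at x = -75 and +12, tops 12 mm above the origin, carry the comb. It starts 2 to 12 mm off the fixed lip, up to 0.03 rad askew.
- tray_opening (a point): Middle of the tray's opening, at the level of its top, at x = +60 in the tray; axes as the tray's. The opening is 110 mm long in x (tray x = +5 to +115) and 120 wide in y. A ridged cover 4 mm thick (ridges 2 mm more), part of the tray and not removable, closes the rest of the top, from the tray's near end to x = +5; its underside is 52 mm above the tray's origin.
- comb: Loose green plastic comb 190 mm long, 35 g, lying flat along the tray, its head under the cover and its handle in the opening. Origin on the underside at mid-length; x points from head to handle. Handle: x 0..95, y -9..9, 10 mm thick. Head: x -95..0, y -9..22 (teeth to +y), 5 mm thick. Its underside starts 16 mm above the ledge, 8 mm over the tray's inner floor.
- comb_grip (a point): Point in the middle of the comb's handle, 70 mm from the comb's origin towards the handle end and 5 mm above its underside; axes as the comb's. A place to take it across its 18 mm width; no rib lies beneath.
- comb_head_end (a point): Middle of the comb's head end (comb x = -95 mm).
- comb_handle_end (a point): Middle of the comb's handle end (comb x = +95 mm).
- tumbler: Bystander: blue plastic tumbler, 72 mm across, 95 high, two toothbrushes fixed in it up to 190 mm high. Origin at the centre of its underside.
- soap_dish: Bystander: closed white plastic soap dish with a ridged flip-top lid, 79 x 109 x 41 mm. Origin at the centre of its underside.
- toothpaste: Bystander: closed white toothpaste tube lying down, 156 mm long in its y, 48 wide, 32 high. Origin on its underside near the middle.
- tongue_cleaner: Bystander: U-shaped stainless tongue cleaner lying flat, 64 x 136 x 8 mm. Origin on its underside near the middle.
There are look-alikes about, which are no part of the job. What is meant by the comb is not brown or yellow, and is the smaller of those in its own colour.

How it is judged:
By the outcome, as a careful person would: the job done as asked, in the order asked, and still so for the second after the job is handed in, while the arm keeps its last pose, push and grip.
It also fails if it takes over 61 s, if anything falls off the work surface, if the arm or the gripper's body presses on something with over 40 N, if the wrist force passes 120 N, or if a joint passes its speed limit or range.

## Working session

There is one attempt and no reset: what is moved stays moved. The work goes in short steps, Python scripts to look and compute and a tool call to move; the robot and the scene stay as the last step left them, time stands still between calls to the robot, and variables do not carry over. Pictures are saved under pics/ and viewed, at most 10 in all, crops included, and the job is handed in when it is done.

Besides the shell and the picture viewer there is one more tool, called as name([rows], argument=value, ...), one row to a line, values as JSON. carry_out: Moves the arm, as the interface text tells. Its arguments: {"type":"object","properties":{"rows":{"type":"array"},"force":{"type":"number"}},"required":["rows"]}

```bash
ls; mkdir -p pics; python3 - <<'E'
from workcell import ctrl
import cv2
print(ctrl.observe())
for n in ("scene","top","wrist"):
    print(n,ctrl.camera_info(n))
    cv2.imwrite(f"pics/{n}0.png",ctrl.get_image(n)[:,:,::-1])
E
```

```text
pics
{'clock': 0.0, 'joint_positions': array([-1.42999189,  0.39917779,  0.04502548,  1.53789363, -0.01872826,
        1.2069219 , -0.05070008]), 'joint_velocities': array([-2.66176587e-03, -1.34077680e-05,  3.99373797e-04,  3.98070684e-04,
       -1.10049003e-03,  1.19501888e-03, -7.99426890e-04]), 'joint_efforts': array([ 1.30615890e-04, -4.75132263e+01,  1.36515252e+00, -2.54216820e+01,
        1.18318421e-02,  9.67119529e-03, -5.64049202e-06]), 'eef_pos': array([154.19010759, 630.749465  , 216.06645056]), 'ee_rot': array([-6.53993998e-05,  1.19560757e-01,  9.92826393e-01, -9.87363982e-04]), 'force': array([ 0.2654727 , -0.02534232,  0.20201626]), 'ft_torque': array([-0.00189176, -0.03379063, -0.04213393]), 'gripper_force': 0.0, 'width': 85.4214498912714}
scene {'fovy': 55.99477606242825, 'cx': 320.86317731584575, 'cy': 197.80616270574706, 'xyz': array([996.23730538, 373.99692961, 858.8035714 ]), 'rotation': array([-0.14022197,  0.41702218,  0.84990926, -0.28997335])}
top {'fovy': 51.26696808138244, 'cx': 322.2721749520807, 'cy': 196.47522907793066, 'xyz': array([ 365.31182682,    4.51981578, 1264.61217103]), 'rotation': array([ 0.04178439, -0.70487377,  0.70717094, -0.03628077])}
wrist {'fovy': 63.53847218331152, 'cx': 322.02167757873985, 'cy': 192.40681677945526, 'T_tool_cam': array([[ 8.09743671e-04, -9.56135749e-01, -2.92922814e-01,
         7.46644131e+01],
       [ 9.99999495e-01,  9.48447961e-04, -3.31492578e-04,
        -5.72518919e-01],
       [ 5.94773949e-04, -2.92922397e-01,  9.56136034e-01,
        -1.56227149e+02],
       [ 0.00000000e+00,  0.00000000e+00,  0.00000000e+00,
         1.00000000e+00]])}
```

View pics/top0.png

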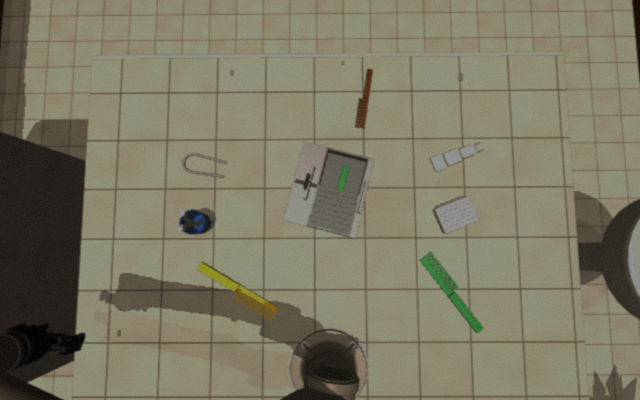

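View pics/scene0.png

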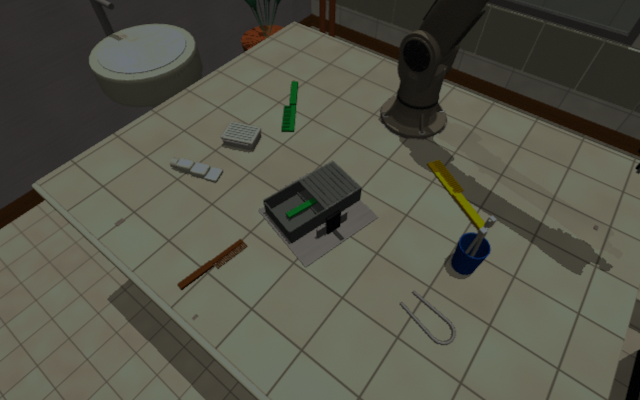

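The top view shows the tray around (340,190) with the green handle at (343,178). The black tab is at (307,182), left of the tray (+y). The big green comb at (450,290), the yellow one and the brown one are decoys, and the bystanders stand well clear. Next I'll measure from both views.

```bash
cat > h.py <<'E'
import numpy as np, cv2
from scipy.spatial.transform import Rotation as R
from workcell import ctrl
def rot(q): return R.from_quat([q[1],q[2],q[3],q[0]]).as_matrix()
def cam(n,st=None):
    i=ctrl.camera_info(n); f=200/np.tan(np.radians(i["fovy"]/2))
    K=np.array([[f,0,i["cx"]],[0,f,i["cy"]],[0,0,1]])
    if n=="wrist":
        st=st or ctrl.observe(); T=np.array(i["T_tool_cam"]); M=rot(st["ee_rot"])
        return K,M@T[:3,:3],M@T[:3,3]+st["eef_pos"]
    return K,rot(i["rotation"]),np.array(i["xyz"])
def ray(c,px,z):
    K,M,p=c; px=np.atleast_2d(np.float64(px))
    d=(M@np.linalg.inv(K)@np.c_[px,np.ones(len(px))].T).T
    return p+d*((z-p[2])/d[:,2])[:,None]
def proj(c,P):
    K,M,p=c; q=(K@M.T@(np.atleast_2d(P)-p).T).T
    return q[:,:2]/q[:,2:]
E
python3 - <<'E'
from h import *
for n,box in (("top",(270,130,390,245)),("scene",(250,150,390,270))):
    c=cam(n); im=cv2.imread(f"pics/{n}0.png"); x0,y0,x1,y1=box
    hsv=cv2.cvtColor(im,cv2.COLOR_BGR2HSV)
    m=cv2.inRange(hsv,(45,120,50),(75,255,255)); m2=np.zeros_like(m); m2[y0:y1,x0:x1]=m[y0:y1,x0:x1]
    pts=np.argwhere(m2)[:,::-1]
    r=cv2.minAreaRect(pts.astype(np.float32)); print(n,len(pts),r)
    print(ray(c,cv2.boxPoints(r),26).round(1))
    print('base px',proj(c,[[0,0,0],[154,631,216]]))
    cr=im[y0:y1,x0:x1]; k=5 if n=="top" else 4
    cv2.imwrite(f"pics/{n}0c.png",cv2.convertScaleAbs(cv2.resize(cr,None,fx=k,fy=k,interpolation=cv2.INTER_CUBIC),alpha=1.4))
E
```

```text
top 113 ((342.6792297363281, 177.6226348876953), (4.944979190826416, 22.801851272583008), 15.94539737701416)
[[528.4 -30.7  26. ]
 [594.9 -50.   26. ]
 [590.7 -64.3  26. ]
 [524.2 -44.9  26. ]]
base px [[327.61766268 368.62064807]
 [ 70.82973477 329.98901293]]
scene 155 ((298.8081359863281, 208.03216552734375), (5.693593978881836, 27.147056579589844), 59.931419372558594)
[[589.4 -66.2  26. ]
 [514.3 -44.9  26. ]
 [522.8 -27.9  26. ]
 [597.  -49.5  26. ]]
base px [[412.92162409 116.04604886]
 [652.97654828 192.22322683]]
```

View pics/top0c.png

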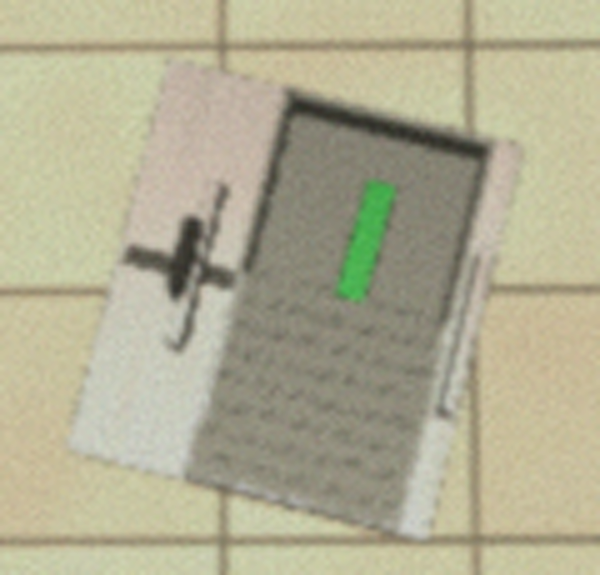

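The crop shows the plate corners at crop px (168,60), (523,140), (430,540) and (68,448). The tab is at (186,257), the jaw lip runs from (222,187) to (177,348), and the handle runs from (382,182) to (352,300).

```bash
python3 - <<'E'
from h import *
c=cam("top"); P=lambda l,z: ray(c,np.array(l)/5.+[270,130]-[.4,.4],z)[:,:2]
q=P([(168,60),(523,140),(430,540),(68,448)],4) # far-left, far-right, near-right, near-left
print(q.round(1), [np.linalg.norm(q[i]-q[(i+1)%4]).round(1) for i in range(4)])
ex=(q[0]-q[3]+q[1]-q[2]); yaw=np.arctan2(ex[1],ex[0]); ey=(q[0]-q[1]+q[3]-q[2]); yaw2=np.arctan2(-ey[0],ey[1])
yaw=(yaw+yaw2)/2; print("yaw",yaw,yaw2)
M=np.array([[np.cos(yaw),-np.sin(yaw)],[np.sin(yaw),np.cos(yaw)]])
o=q.mean(0)-M@[0,32.5]; print("origin",o)
L=lambda l,z:((P(l,z)-o)@M).round(1)
print("tab top ends",L([(192,217),(176,298)],74),"lip ends",L([(222,187),(177,348)],44))
print("tray top corners",L([(290,92),(490,150),(403,535),(187,478)],60))
print("comb far/near",L([(382,182),(352,300)],26))
E
```

```text
[[ 675.9   72.6]
 [ 624.7 -145.7]
 [ 380.3  -85.8]
 [ 436.4  132.6]] [np.float64(224.2), np.float64(251.6), np.float64(225.5), np.float64(247.0)]
yaw -0.24196611195452317 -0.24093109337324087
origin [521.53776534 -38.11674469]
tab top ends [[ 20.8 100.7]
 [-27.2  98.3]] lip ends [[ 47.1  90.2]
 [-52.5  93. ]]
tray top corners [[ 108.9   63.7]
 [ 102.8  -58.5]
 [-128.2  -60.6]
 [-125.8   68. ]]
comb far/near [[75.9 -1.5]
 [ 1.9 -0.6]]
```

Plate size checks out (224–225 × 247–252 mm). The tool is already aligned with the cradle: tool x = −cradle x, tool y = cradle y. I'll rise to clear the tumbler, then go to the pre-push side and close the gripper.

carry_out([
  [-0.02,-0.01,-0.02,0,0,0,1],
  [-0.02,-0.01,-0.02,0,0,0,1],
  [-0.02,-0.01,-0.02,0,0,0,1],
  [-0.02,-0.01,-0.02,0,0,0,1],
  [-0.02,-0.01,-0.02,0,0,0,1],
], force=40)

```text
clock: 0.65
eef_pos: [240.2, 558.2, 317.6]
ee_rot: [-0.0, 0.12, 0.993, -0.0]
force: [-0.0, -0.2, -0.1]
width: 12.4
gripper_force: 0.0
```

carry_out([
  [-0.03,-0.025,0,0,0,0,1],
  [-0.03,-0.025,0,0,0,0,1],
  [-0.03,-0.025,0,0,0,0,1],
  [-0.03,-0.025,0,0,0,0,1],
  [-0.03,-0.025,0,0,0,0,1],
])

```text
clock: 1.15
eef_pos: [356.3, 400.5, 316.9]
ee_rot: [-0.0, 0.12, 0.993, -0.0]
force: [0.8, 0.4, -0.6]
width: -0.1
gripper_force: 0.0
```

carry_out([
  [-0.03,-0.025,0,0,0,0,1],
  [-0.03,-0.025,0,0,0,0,1],
  [-0.03,-0.025,0,0,0,0,1],
  [-0.03,-0.025,0,0,0,0,1],
  [-0.03,-0.025,0,0,0,0,1],
])

```text
clock: 1.65
eef_pos: [472.2, 243.5, 317.0]
ee_rot: [-0.0, 0.12, 0.993, 0.0]
force: [-0.7, 0.7, 1.2]
width: -0.1
gripper_force: 0.0
```

carry_out([
  [-0.022,-0.022,0,0,0,0,1],
  [-0.022,-0.022,0,0,0,0,1],
  [-0.022,-0.022,0,0,0,0,1],
  [-0.022,-0.02,0,0,0,0,1],
  [-0.01,-0.01,0,0,0,0,1],
])

```text
clock: 2.15
eef_pos: [545.1, 125.4, 316.9]
ee_rot: [0.0, 0.122, 0.993, -0.001]
force: [0.1, -0.1, -0.0]
width: 0.6
gripper_force: 0.0
```

```bash
cat >> h.py <<'E'
def cradle(P,o=np.array([521.5,-38.1]),yaw=-0.2414):
    c,s=np.cos(yaw),np.sin(yaw); P=np.atleast_2d(P).astype(float).copy(); P[:,:2]=(P[:,:2]-o)@np.array([[c,-s],[s,c]]); return P
E
python3 - <<'E'
from h import *
st=ctrl.observe(); print(st["eef_pos"],cradle(st["eef_pos"]))
im=ctrl.get_image("wrist")[:,:,::-1]; cv2.imwrite("pics/w1.png",im); np.save("w1.npy",[*st["eef_pos"],*st["ee_rot"]])
cv2.imwrite("pics/w1v.png",cv2.convertScaleAbs(im,alpha=1.4))
E
```

```text
[545.06017489 125.35296261 316.93772235] [[-16.19840596 164.34586843 316.93772235]]
```

View pics/w1v.png

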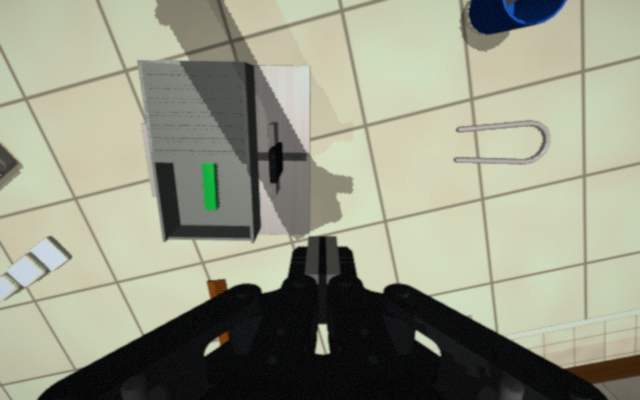

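The wrist view shows the tray at left, the handle at (210,187), the tab blob around (277,162) and the plate's right edge at column 310.

```bash
python3 - <<'E'
from h import *
v=np.load("w1.npy"); st=dict(eef_pos=v[:3],ee_rot=v[3:]); c=cam("wrist",st)
im=cv2.imread("pics/w1.png"); g=im.max(2)
m=np.zeros_like(g); m[120:215,262:300]=(g[120:215,262:300]<28)*255
n,l,s,ce=cv2.connectedComponentsWithStats(m); 
for k in range(1,n):
    if s[k,4]>15: print(s[k],ce[k])
print("tab R edge z74",cradle(ray(c,[(284,150),(284,165),(281,181)],74)).round(1))
print("plate R edge z4",cradle(ray(c,[(310,70),(309,235)],4)).round(1))
print("tray far corners z52/ right near z60",cradle(ray(c,[(165,241),(254,241)],52)).round(1),cradle(ray(c,[(139,61),(247,63)],60)).round(1))
hsv=cv2.cvtColor(im,cv2.COLOR_BGR2HSV); mm=cv2.inRange(hsv,(45,120,50),(75,255,255)); mm[:,260:]=0
r=cv2.minAreaRect(np.argwhere(mm)[:,::-1].astype(np.float32)); print(r,cradle(ray(c,cv2.boxPoints(r),26)).round(1))
E
```

```text
[268 143  15  40 434] [275.42396313 161.75115207]
tab R edge z74 [[-23.6 116.1  74. ]
 [ -4.6 115.4  74. ]
 [ 16.2 110.8  74. ]]
plate R edge z4 [[-121.3  147.     4. ]
 [ 123.6  142.3    4. ]]
tray far corners z52/ right near z60 [[110.8 -61.7  52. ]
 [110.9  65.7  52. ]] [[-128.1  -54.5   60. ]
 [-125.6   74.    60. ]]
((209.3876953125, 185.97848510742188), (46.594818115234375, 13.201865196228027), 86.8201675415039) [[  2.8  -6.7  26. ]
 [  1.8  12.   26. ]
 [ 71.5   8.9  26. ]
 [ 72.6 -10.7  26. ]]
```

carry_out([
  [-0.003,-0.003,0.035,0,0,0,1],
  [-0.003,-0.003,0.035,0,0,0,1],
  [-0.003,-0.003,0.035,0,0,0,1],
  [-0.003,-0.003,0.035,0,0,0,1],
  [-0.002,-0.003,0.03,0,0,0,1],
])

```text
clock: 2.7
eef_pos: [552.8, 112.4, 145.1]
ee_rot: [-0.001, 0.119, 0.993, 0.0]
force: [0.6, 0.0, 0.1]
width: -0.1
gripper_force: 0.0
```

carry_out([
  [0,0,0.03,0,0,0,1],
  [0,0,0.03,0,0,0,1],
  [0,0,0.025,0,0,0,1],
  [0,0,0.014,0,0,0,1],
  [0,0,0,0,0,0,1],
])

```text
clock: 3.2
eef_pos: [552.1, 111.6, 46.2]
ee_rot: [-0.002, 0.119, 0.993, -0.0]
force: [-0.3, -0.1, 0.8]
width: -0.1
gripper_force: 0.0
```

carry_out([
  [0,-0.003,0,0,0,0,1],
  [0,-0.003,0,0,0,0,1],
  [0,-0.003,0,0,0,0,1],
  [0,-0.003,0,0,0,0,1],
  [0,-0.003,0,0,0,0,1],
])

```text
clock: 3.7
eef_pos: [550.8, 95.8, 48.7]
ee_rot: [0.0, 0.12, 0.993, 0.0]
force: [-0.5, -0.5, -0.1]
width: 0.2
gripper_force: 0.0
```

carry_out([
  [0,-0.004,0,0,0,0,1],
  [0,-0.004,0,0,0,0,1],
  [0,-0.004,0,0,0,0,1],
  [0,-0.004,0,0,0,0,1],
  [0,-0.004,0,0,0,0,1],
])

```text
clock: 4.2
eef_pos: [545.9, 76.9, 48.1]
ee_rot: [0.0, 0.12, 0.993, 0.001]
force: [0.6, 2.4, 0.2]
width: 0.1
gripper_force: 1.1
```

carry_out([
  [0,-0.003,0,0,0,0,1],
  [0,-0.003,0,0,0,0,1],
  [0,-0.003,0,0,0,0,1],
  [0,-0.003,0,0,0,0,1],
  [0,-0.003,0,0,0,0,1],
])

```text
clock: 4.7
eef_pos: [542.1, 62.0, 48.1]
ee_rot: [-0.0, 0.119, 0.993, 0.0]
force: [0.6, 1.9, 0.5]
width: -0.2
gripper_force: 1.1
```

carry_out([
  [0,-0.002,0,0,0,0,1],
  [0,-0.002,0,0,0,0,1],
  [0,-0.002,0,0,0,0,1],
  [0,-0.002,0,0,0,0,1],
  [0,-0.002,0,0,0,0,1],
])

```text
clock: 5.2
eef_pos: [539.8, 53.1, 48.1]
ee_rot: [-0.0, 0.119, 0.993, 0.0]
force: [-0.4, 3.9, 0.6]
width: -0.0
gripper_force: 2.0
```

carry_out([
  [0,-0.001,0,0,0,0,1],
  [0,-0.001,0,0,0,0,1],
  [0,-0.001,0,0,0,0,1],
  [0,-0.001,0,0,0,0,1],
  [0,-0.001,0,0,0,0,1],
])

```text
clock: 5.7
eef_pos: [538.8, 49.2, 48.1]
ee_rot: [0.0, 0.119, 0.993, 0.001]
force: [-0.4, 9.4, -0.5]
width: -0.2
gripper_force: 4.0
```

carry_out([
  [0,-0.001,0,0,0,0,1],
  [0,0,0,0,0,0,1],
  [0,0,0,0,0,0,1],
  [0,0,0,0,0,0,1],
  [0,0,0,0,0,0,1],
])

```text
clock: 6.2
eef_pos: [538.9, 49.2, 48.2]
ee_rot: [0.0, 0.119, 0.993, 0.002]
force: [0.3, 9.3, -0.5]
width: -0.1
gripper_force: 4.2
```

carry_out([
  [0,-0.001,0,0,0,0,1],
  [0,-0.001,0,0,0,0,1],
  [0,0,0,0,0,0,1],
  [0,0,0,0,0,0,1],
  [0,0,0,0,0,0,1],
])

```text
clock: 6.7
eef_pos: [538.8, 49.1, 48.2]
ee_rot: [0.0, 0.118, 0.993, 0.003]
force: [1.1, 11.4, -1.6]
width: 0.3
gripper_force: 5.7
```

carry_out([
  [0,-0.001,0,0,0,0,1],
  [0,-0.001,0,0,0,0,1],
  [0,-0.001,0,0,0,0,1],
  [0,0,0,0,0,0,1],
  [0,0,0,0,0,0,1],
])

```text
clock: 7.2
eef_pos: [538.7, 49.0, 48.3]
ee_rot: [0.001, 0.118, 0.993, 0.004]
force: [1.1, 17.5, -2.8]
width: 0.2
gripper_force: 8.0
```

carry_out([
  [0,-0.001,0,0,0,0,1],
  [0,-0.001,0,0,0,0,1],
  [0,0,0,0,0,0,1],
  [0,0,0,0,0,0,1],
  [0,0,0,0,0,0,1],
])

```text
clock: 7.7
eef_pos: [538.7, 48.8, 48.3]
ee_rot: [0.001, 0.117, 0.993, 0.005]
force: [3.0, 19.5, -3.6]
width: -0.4
gripper_force: 9.5
```

Around 19 N at the hard stop, so the tray is clamped. I'll back off, rise and go over the comb handle with the gripper half open.

carry_out([
  [0,0.006,0,0,0,0,1],
  [0,0.012,0,0,0,0,1],
  [0,0.014,0,0,0,0,1],
  [0,0,-0.03,0,0,0,1],
  [0,0,-0.04,0,0,0,1],
])

```text
clock: 8.2
eef_pos: [543.0, 70.2, 117.0]
ee_rot: [-0.002, 0.12, 0.993, -0.002]
force: [1.3, 0.5, -1.2]
width: -0.1
gripper_force: 0.0
```

carry_out([
  [0,0,-0.04,0,0,0,0.5],
  [0,0,-0.03,0,0,0,0.5],
  [-0.015,-0.03,0,0,0,0,0.5],
  [-0.015,-0.03,0,0,0,0,0.5],
  [-0.015,-0.03,0,0,0,0,0.5],
])

```text
clock: 8.7
eef_pos: [567.3, -29.2, 188.7]
ee_rot: [0.001, 0.12, 0.993, -0.001]
force: [0.7, 0.5, 0.3]
width: 42.7
gripper_force: 0.0
```

carry_out([
  [0,-0.015,0,0,0,0,0.5],
  [0,-0.006,0,0,0,0,0.5],
  [0,0,0,0,0,0,0.5],
  [0,0,0,0,0,0,0.5],
  [0,0,0,0,0,0,0.5],
])

```text
clock: 9.2
eef_pos: [561.8, -45.7, 188.0]
ee_rot: [-0.0, 0.118, 0.993, 0.0]
force: [-0.7, -0.8, 0.8]
width: 42.6
gripper_force: 0.0
```

```bash
python3 - <<'E'
from h import *
st=ctrl.observe(); print(st["eef_pos"],cradle(st["eef_pos"]),st["ee_rot"],st["width"],st["force"])
im=ctrl.get_image("wrist")[:,:,::-1]; cv2.imwrite("pics/w2.png",im); np.save("w2.npy",[*st["eef_pos"],*st["ee_rot"]])
cv2.imwrite("pics/w2v.png",cv2.convertScaleAbs(im,alpha=1.5))
c=cam("wrist",st); hsv=cv2.cvtColor(im,cv2.COLOR_BGR2HSV); mm=cv2.inRange(hsv,(45,120,50),(75,255,255))
n,l,s,ce=cv2.connectedComponentsWithStats(mm); print(s[1:][s[1:,4]>50])
E
```

```text
[561.83727023 -45.74040853 187.9634521 ] [[ 40.99419378   2.22425016 187.9634521 ]] [-1.19166049e-04  1.18174679e-01  9.92992731e-01  4.10084404e-04] 42.57981371332011 [-0.65203412 -0.82112925  0.77246224]
[[ 304  129   19   73 1245]]
```

View pics/w2v.png

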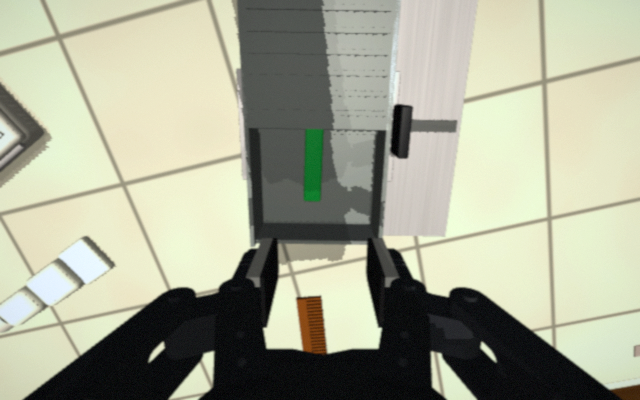

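The lips now hug both sides of the tray. The handle is visible from the cover edge at row 129 to its end near (313,201). The far wall's outer edge is at row ~241.

```bash
python3 - <<'E'
from h import *
v=np.load("w2.npy"); c=cam("wrist",dict(eef_pos=v[:3],ee_rot=v[3:]))
f=lambda p,z:cradle(ray(c,p,z)).round(1)[:,:2].tolist()
im=cv2.imread("pics/w2.png"); mm=cv2.inRange(cv2.cvtColor(im,cv2.COLOR_BGR2HSV),(45,120,50),(75,255,255))
ks=np.argwhere(mm)[:,::-1].astype(np.float32); r=cv2.minAreaRect(ks); print(r, f(cv2.boxPoints(r),26))
for y in (140,165,190):
    xs=np.where(mm[y,290:340])[0]+290; print(y,xs.min(),xs.max(),f([(xs.min(),y),(xs.max()+1,y)],26))
print("cover edge z60",f([(250,129),(384,129)],60)); print("far wall outer top z52",f([(255,243),(382,241)],52))
print("jaw/tray sides z60",f([(397,30),(240,30)],60))
# 2nd view: top camera
t=ctrl.get_image("top")[:,:,::-1]; cv2.imwrite("pics/t2.png",t); ct=cam("top")
# project wrist-derived handle end into TOP not occluded? print only expectation
E
```

```text
((312.84515380859375, 164.80145263671875), (17.539262771606445, 72.15601348876953), 1.847610354423523) [[72.7, -18.0], [-1.1, -14.9], [-0.7, 2.2], [73.3, 0.2]]
140 305 322 [[10.0, -15.2], [9.9, 2.4]]
165 305 321 [[35.1, -15.5], [35.0, 1.6]]
190 304 320 [[61.3, -16.8], [61.2, 0.7]]
cover edge z60 [[-3.9, -61.1], [-4.5, 55.2]]
far wall outer top z52 [[108.7, -64.6], [105.9, 61.5]]
jaw/tray sides z60 [[-82.4, 60.8], [-81.8, -64.4]]
```

carry_out([
  [-0.006,-0.01,0.02,0,0,1.8,0.5],
  [0,0,0.025,0,0,0,0.5],
  [0,0,0.025,0,0,0,0.5],
  [0,0,0.02,0,0,0,0.5],
  [0,0,0.01,0,0,0,0.5],
])

```text
clock: 9.8
eef_pos: [564.1, -57.9, 86.2]
ee_rot: [-0.002, 0.135, 0.991, -0.0]
force: [0.4, 0.8, -0.0]
width: 42.5
gripper_force: 0.0
```

```bash
python3 - <<'E'
from h import *
st=ctrl.observe(); print(cradle(st["eef_pos"]).round(1),st["ee_rot"].round(4))
im=ctrl.get_image("wrist")[:,:,::-1]; cv2.imwrite("pics/w3.png",im)
c=cam("wrist",st); mm=cv2.inRange(cv2.cvtColor(im,cv2.COLOR_BGR2HSV),(45,120,50),(75,255,255))
n,l,s,ce=cv2.connectedComponentsWithStats(mm); k=1+s[1:,4].argmax(); print(s[k])
r=cv2.minAreaRect(np.argwhere(l==k)[:,::-1].astype(np.float32)); print(cradle(ray(c,cv2.boxPoints(r),26)).round(1)[:,:2].tolist())
E
```

```text
[[46.1 -9.1 86.2]] [-1.500e-03  1.346e-01  9.909e-01 -1.000e-04]
[ 313  139   26  100 2444]
[[0.1, -14.5], [0.6, 2.2], [72.7, 1.2], [72.2, -17.1]]
```

carry_out([
  [-0.001,0.001,0.015,0,0,0,0.5],
  [0,0,0.015,0,0,0,0.5],
  [0,0,0.013,0,0,0,0.5],
  [0,0,0.01,0,0,0,0.5],
  [0,0,0,0,0,0,0.5],
])

```text
clock: 10.35
eef_pos: [565.1, -58.0, 33.4]
ee_rot: [-0.002, 0.135, 0.991, -0.0]
force: [0.3, 0.2, -0.4]
width: 42.7
gripper_force: 0.0
```

carry_out([
  [0,0,0.002,0,0,0,0.6],
  [0,0,0,0,0,0,0.7],
  [0,0,0,0,0,0,0.8],
  [0,0,0,0,0,0,0.9],
  [0,0,0,0,0,0,1],
], force=50)

```text
clock: 10.85
eef_pos: [566.7, -58.1, 33.4]
ee_rot: [0.0, 0.135, 0.991, 0.0]
force: [0.7, -0.1, -0.2]
width: -0.1
gripper_force: 0.0
```

carry_out([
  [0,0,0,0,0,0,1],
  [0,0,0,0,0,0,1],
  [0,0,0,0,0,0,1],
  [0,0,0,0,0,0,1],
  [0,0,0,0,0,0,1],
])

```text
clock: 11.35
eef_pos: [566.4, -58.1, 33.1]
ee_rot: [-0.0, 0.135, 0.991, 0.0]
force: [-0.2, -0.0, 0.6]
width: 0.1
gripper_force: 0.0
```

```bash
python3 - <<'E'
from h import *
im=ctrl.get_image("wrist")[:,:,::-1]; s=ctrl.get_image("scene")[:,:,::-1]
a=cv2.resize(im[80:300,200:440],None,fx=2,fy=2); b=cv2.resize(s[130:278,230:390],None,fx=2.97,fy=2.97)[:440]
o=np.hstack([a,b[:440,:320*2]])[:,:800] if False else np.hstack([cv2.resize(a,(400,367)),cv2.resize(b,(400,367))])
cv2.imwrite("pics/c4.png",cv2.convertScaleAbs(o,alpha=1.5))
E
```

```text
(no output)
```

View pics/c4.png

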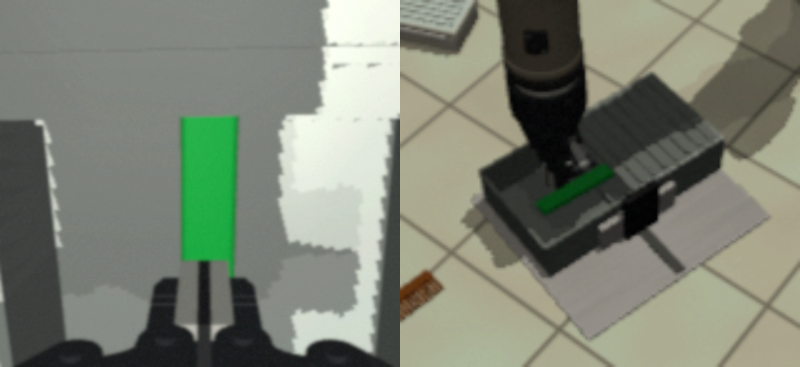

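The fingers are shut with the comb untouched beneath or beside them (tip at wrist px ≈(323,237)). I'll check where the tips really are relative to the comb.

```bash
python3 - <<'E'
from h import *
st=ctrl.observe(); c=cam("wrist",st); M=rot(st["ee_rot"]); print(cradle(st["eef_pos"]),st["width"])
for z in (0,6,10,15,19): print(z,proj(c,st["eef_pos"]+M@np.array([11,0,z])).round(1),proj(c,st["eef_pos"]+M@np.array([0,0,z])).round(1))
im=ctrl.get_image("wrist")[:,:,::-1]; mm=cv2.inRange(cv2.cvtColor(im,cv2.COLOR_BGR2HSV),(45,120,50),(75,255,255))
n,l,s,ce=cv2.connectedComponentsWithStats(mm); k=1+s[1:,4].argmax(); print(s[k])
for y in (160,190,220): xs=np.where(l[y]==k)[0]; print(y,xs.min(),xs.max(),[cradle(ray(c,[(xs.min(),y),(xs.max()+1,y)],z)).round(1)[:,:2].tolist() for z in (20,26)])
sc=ctrl.get_image("scene")[:,:,::-1]; cs=cam("scene")
m=cv2.inRange(cv2.cvtColor(sc,cv2.COLOR_BGR2HSV),(45,120,40),(75,255,255)); m[:150]=0; m[:,:250]=0; m[270:]=0; m[:,390:]=0
r=cv2.minAreaRect(np.argwhere(m)[:,::-1].astype(np.float32)); print(r,cradle(ray(cs,cv2.boxPoints(r),26)).round(1)[:,:2].tolist())
E
```

```text
[[48.4070054  -8.68992668 33.06008117]] 0.09611668684756895
0 [[323.2 221.4]] [[323.2 240.7]]
6 [[323.2 217.2]] [[323.1 235.9]]
10 [[323.1 214.5]] [[323.1 232.9]]
15 [[323.1 211.3]] [[323.1 229.3]]
19 [[323.1 208.9]] [[323.1 226.6]]
[ 309  150   34   97 2838]
160 309 342 [[[7.4, -15.0], [7.9, 3.0]], [[6.2, -14.8], [6.7, 2.7]]]
190 309 341 [[[24.0, -15.7], [24.6, 2.3]], [[22.3, -15.4], [22.8, 2.0]]]
220 309 340 [[[41.6, -16.4], [42.2, 1.6]], [[39.2, -16.1], [39.7, 1.3]]]
((298.9056396484375, 205.3302001953125), (5.147815227508545, 32.5380744934082), 60.945396423339844) [[74.7, -18.6], [-19.1, -13.6], [-14.9, 3.3], [78.0, -2.1]]
```

The comb hasn't moved, but the tips look shorter than specified in both image row and apparent spread. I'll open again and feel downward beside the handle in small steps.

carry_out([
  [0,0,0,0,0,0,0.5],
  [0,0,0,0,0,0,0.5],
  [0,0,0,0,0,0,0.5],
  [0,0,0.002,0,0,0,0.5],
  [0,0,0.002,0,0,0,0.5],
])

```text
clock: 12.05
eef_pos: [566.5, -58.1, 29.0]
ee_rot: [0.0, 0.135, 0.991, 0.0]
force: [-0.2, 0.4, -0.1]
width: 43.0
gripper_force: 0.0
```

```bash
python3 - <<'E'
from h import *
st=ctrl.observe(); print(st["eef_pos"],st["force"],st["width"])
im=ctrl.get_image("wrist")[:,:,::-1]; s=ctrl.get_image("scene")[:,:,::-1]
cs=cam("scene"); M=rot(st["ee_rot"])
for z in (0,19): print(z,((proj(cs,[st["eef_pos"]+M@np.array([0,y,z]) for y in (-21,21)])-[270,170])*7).round())
a=cv2.resize(im[100:340,180:460],(400,343)); b=cv2.resize(s[170:219,270:327],(400,343),interpolation=cv2.INTER_CUBIC)
cv2.imwrite("pics/c5.png",cv2.convertScaleAbs(np.hstack([a,b]),alpha=1.7))
E
```

```text
[566.48617435 -58.12400242  28.986556  ] [-0.18917727  0.36723849 -0.07260897] 42.97637089898624
0 [[133. 230.]
 [194. 300.]]
19 [[137. 258.]
 [196. 328.]]
```

View pics/c5.png

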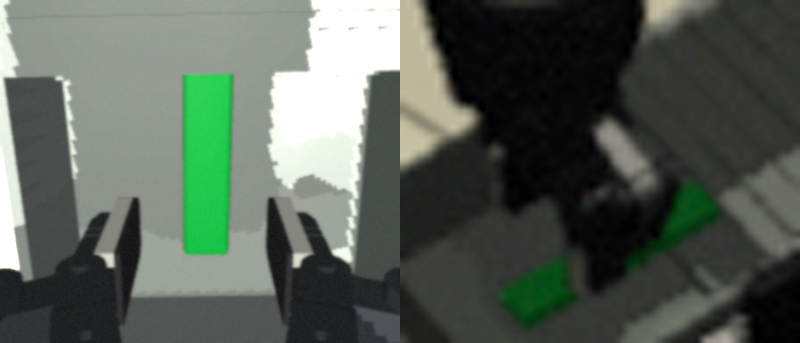

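In the scene crop the near fingertip ends at about (590,292), roughly at or slightly above TCP level and not 19 mm ahead of it. That puts the tips about 20 mm higher than assumed. I'll descend step by step, watching force.

carry_out([
  [0,0.001,0.002,0,0,0,0.5],
  [0,0,0.002,0,0,0,0.5],
  [0,0,0.002,0,0,0,0.5],
  [0,0,0.002,0,0,0,0.5],
  [0,0,0,0,0,0,0.5],
])

```text
clock: 12.65
eef_pos: [566.4, -57.2, 20.7]
ee_rot: [-0.0, 0.135, 0.991, 0.0]
force: [-0.2, 1.0, -0.1]
width: 42.9
gripper_force: 0.0
```

carry_out([
  [0,0,0.002,0,0,0,0.5],
  [0,0,0.002,0,0,0,0.5],
  [0,0,0.001,0,0,0,0.5],
  [0,0,0,0,0,0,0.5],
  [0,0,0,0,0,0,0.5],
])

```text
clock: 13.15
eef_pos: [566.7, -57.2, 16.1]
ee_rot: [0.0, 0.135, 0.991, 0.0]
force: [-0.1, 0.0, -0.6]
width: 42.9
gripper_force: 0.0
```

carry_out([
  [0,0,0.002,0,0,0,0.5],
  [0,0,0.002,0,0,0,0.5],
  [0,0,0.001,0,0,0,0.5],
  [0,0,0,0,0,0,0.5],
  [0,0,0,0,0,0,0.5],
])

```text
clock: 13.65
eef_pos: [566.7, -57.2, 11.1]
ee_rot: [-0.0, 0.135, 0.991, 0.0]
force: [-0.2, 1.2, -0.1]
width: 42.6
gripper_force: 0.0
```

carry_out([
  [0,0,0,0,0,0,0.65],
  [0,0,0,0,0,0,0.75],
  [0,0,0,0,0,0,0.85],
  [0,0,0,0,0,0,0.9],
  [0,0,0,0,0,0,0.9],
], force=30)

```text
clock: 14.15
eef_pos: [566.8, -57.2, 11.1]
ee_rot: [0.0, 0.135, 0.991, 0.0]
force: [0.3, -0.9, 1.2]
width: 15.2
gripper_force: 29.2
```

Gripped (29 N). I'll firm the grip and lift a couple of millimetres to check.

carry_out([
  [0,0,0,0,0,0,1],
  [0,0,0,0,0,0,1],
  [0,0,-0.001,0,0,0,1],
  [0,0,-0.001,0,0,0,1],
  [0,0,0,0,0,0,1],
], force=60)

```text
clock: 14.65
eef_pos: [566.8, -57.2, 13.2]
ee_rot: [0.0, 0.135, 0.991, 0.0]
force: [0.1, 0.2, 0.5]
width: 0.2
gripper_force: 0.0
```

carry_out([
  [0,0,-0.0055,0,-1.8,0,1],
  [0,0,-0.0055,0,-1.8,0,1],
  [-0.0003,0,-0.0055,0,-1.8,0,1],
  [-0.0005,0,-0.0055,0,-1.8,0,1],
  [-0.0007,0,-0.0055,0,-1.8,0,1],
])

```text
clock: 15.15
eef_pos: [566.5, -57.1, 41.0]
ee_rot: [0.078, 0.135, 0.988, -0.011]
force: [-0.1, 0.6, 0.1]
width: -0.0
gripper_force: 0.0
```

```bash
python3 - <<'E'
from h import *
st=ctrl.observe(); print(st["eef_pos"],cradle(st["eef_pos"]).round(1),st["force"],st["width"],st["gripper_force"])
im=ctrl.get_image("wrist")[:,:,::-1]; s=ctrl.get_image("scene")[:,:,::-1]
a=cv2.resize(im[60:340,160:480],(400,350)); b=cv2.resize(s[130:270,230:390],(400,350),interpolation=cv2.INTER_CUBIC)
cv2.imwrite("pics/c6.png",cv2.convertScaleAbs(np.hstack([a,b]),alpha=1.7))
E
```

```text
[566.50183781 -57.14145972  40.98136522] [[48.2 -7.7 41. ]] [-0.08136289  0.63043463  0.10853306] -0.01201104743278666 0.0
```

View pics/c6.png

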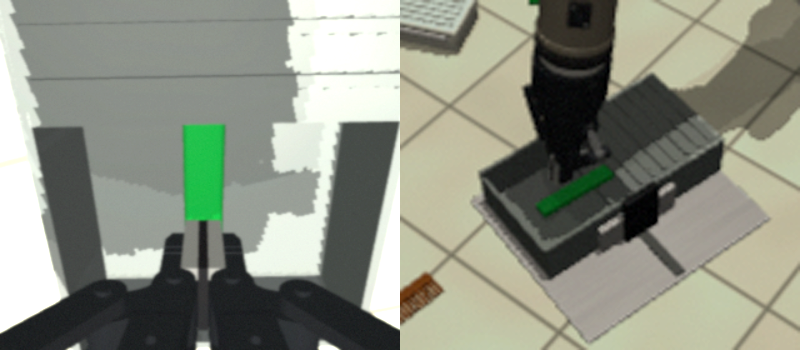

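The grip only caught the top edge and slipped off, and the comb is lying as before. The tips are about 13 mm behind the TCP, so I'll untilt, open, re-measure and grip deeper.

carry_out([
  [0,0,0,0,1.8,0,0.5],
  [0,0,0,0,1.8,0,0.5],
  [0,0,0,0,1.8,0,0.5],
  [0,0,0,0,1.8,0,0.5],
  [0,0,0,0,1.8,0,0.5],
])

```text
clock: 15.75
eef_pos: [566.7, -57.2, 40.5]
ee_rot: [-0.001, 0.135, 0.991, 0.0]
force: [-0.2, -1.1, 0.1]
width: 42.6
gripper_force: 0.0
```

```bash
python3 - <<'E'
from h import *
st=ctrl.observe(); print(cradle(st["eef_pos"]).round(1),st["ee_rot"].round(4),st["width"])
im=ctrl.get_image("wrist")[:,:,::-1]
c=cam("wrist",st); mm=cv2.inRange(cv2.cvtColor(im,cv2.COLOR_BGR2HSV),(45,120,50),(75,255,255))
n,l,s,ce=cv2.connectedComponentsWithStats(mm); k=1+s[1:,4].argmax(); print(s[k])
r=cv2.minAreaRect(np.argwhere(l==k)[:,::-1].astype(np.float32)); print(cradle(ray(c,cv2.boxPoints(r),26)).round(1)[:,:2].tolist())
E
```

```text
[[48.5 -7.7 40.5]] [-9.000e-04  1.351e-01  9.908e-01  2.000e-04] 42.64751672949159
[ 307  147   32  120 3697]
[[0.7, -14.9], [1.2, 1.5], [72.1, 0.5], [71.5, -17.9]]
```

carry_out([
  [0,0,0.008,0,0,0,0.5],
  [0,0,0.008,0,0,0,0.5],
  [0,0,0.007,0,0,0,0.5],
  [0,0,0.006,0,0,0,0.5],
  [0,0,0.001,0,0,0,0.5],
])

```text
clock: 16.3
eef_pos: [565.4, -56.9, 9.5]
ee_rot: [-0.001, 0.135, 0.991, -0.0]
force: [0.3, 0.2, 0.1]
width: 42.4
gripper_force: 0.0
```

carry_out([
  [0,0,0.002,0,0,0,0.5],
  [0,0,0.002,0,0,0,0.5],
  [0,0,0.001,0,0,0,0.5],
  [0,0,0,0,0,0,0.5],
  [0,0,0,0,0,0,0.5],
])

```text
clock: 16.8
eef_pos: [566.6, -57.1, 5.8]
ee_rot: [0.0, 0.135, 0.991, 0.0]
force: [0.4, -0.6, 0.6]
width: 42.7
gripper_force: 0.0
```

carry_out([
  [0,0,0.002,0,0,0,0.5],
  [0,0,0.001,0,0,0,0.5],
  [0,0,0.001,0,0,0,0.5],
  [0,0,0,0,0,0,0.5],
  [0,0,0,0,0,0,0.5],
])

```text
clock: 17.3
eef_pos: [566.5, -57.1, 1.6]
ee_rot: [-0.0, 0.135, 0.991, 0.0]
force: [-1.1, -0.3, 0.0]
width: 42.7
gripper_force: 0.0
```

carry_out([
  [0,0,0,0,0,0,0.65],
  [0,0,0,0,0,0,0.75],
  [0,0,0,0,0,0,0.85],
  [0,0,0,0,0,0,0.9],
  [0,0,0,0,0,0,0.9],
], force=30)

```text
clock: 17.8
eef_pos: [566.5, -57.1, 1.7]
ee_rot: [0.0, 0.135, 0.991, 0.0]
force: [0.0, 0.2, 0.9]
width: 16.9
gripper_force: 32.8
```

carry_out([
  [0,0,0,0,0,0,1],
  [0,0,0,0,0,0,1],
  [0,0,0,0,0,0,1],
  [0,0,-0.001,0,0,0,1],
  [0,0,-0.001,0,0,0,1],
], force=45)

```text
clock: 18.3
eef_pos: [566.3, -57.1, 3.5]
ee_rot: [-0.0, 0.135, 0.991, -0.0]
force: [-1.0, 0.5, -1.0]
width: 16.4
gripper_force: 49.6
```

Held: 50 N on the handle, z-force quiet. Now tilt about the head end while rising.

carry_out([
  [0,0,-0.0055,0,-1.8,0,1],
  [-0.0003,0,-0.0055,0,-1.8,0,1],
  [-0.0005,0,-0.0055,0,-1.8,0,1],
  [-0.0007,0,-0.0055,0,-1.8,0,1],
  [-0.0009,0,-0.0055,0,-1.8,0,1],
])

```text
clock: 18.8
eef_pos: [567.0, -57.3, 31.5]
ee_rot: [0.078, 0.135, 0.988, -0.011]
force: [-0.1, 0.7, 0.1]
width: 16.5
gripper_force: 49.6
```

```bash
python3 - <<'E'
from h import *
st=ctrl.observe(); print(st["eef_pos"],cradle(st["eef_pos"]).round(1),st["force"],st["width"],st["gripper_force"])
im=ctrl.get_image("wrist")[:,:,::-1]; s=ctrl.get_image("scene")[:,:,::-1]
a=cv2.resize(im[60:340,160:480],(400,350)); b=cv2.resize(s[130:270,230:390],(400,350),interpolation=cv2.INTER_CUBIC)
cv2.imwrite("pics/c7.png",cv2.convertScaleAbs(np.hstack([a,b]),alpha=1.7))
E
```

```text
[567.0125436  -57.28511112  31.49692018] [[48.8 -7.7 31.5]] [-0.05191642  0.72377742  0.06131875] 16.451338956218986 49.570457339286804
```

View pics/c7.png

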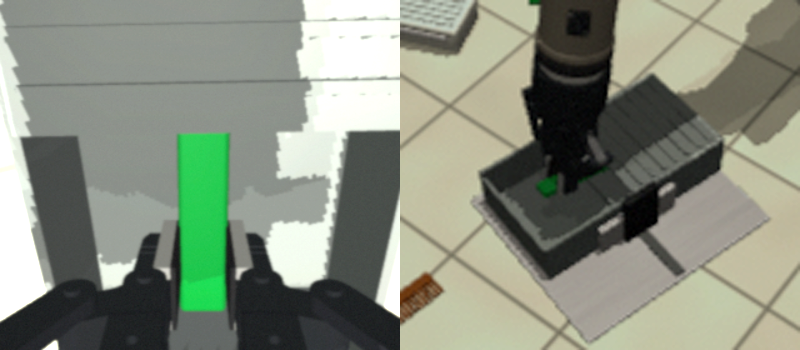

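The comb is held between the pads and tilted, and the tray is undisturbed. I'll draw along its axis, slightly rising.

carry_out([
  [-0.006,0,-0.001,0,0,0,1],
  [-0.007,0,-0.001,0,0,0,1],
  [-0.007,0,-0.001,0,0,0,1],
  [-0.008,0,-0.001,0,0,0,1],
  [-0.008,0,0,0,0,0,1],
])

```text
clock: 19.4
eef_pos: [601.9, -67.1, 41.1]
ee_rot: [0.078, 0.135, 0.988, -0.011]
force: [-0.1, 0.0, -0.4]
width: 16.1
gripper_force: 49.6
```

carry_out([
  [-0.001,0,-0.0024,0,-1.6,0,1],
  [-0.001,0,-0.0024,0,-1.6,0,1],
  [-0.001,0,-0.0024,0,-1.6,0,1],
  [-0.001,0,-0.0024,0,-1.6,0,1],
  [-0.001,0,-0.0024,0,-1.6,0,1],
])

```text
clock: 19.9
eef_pos: [603.6, -67.5, 53.8]
ee_rot: [0.147, 0.134, 0.98, -0.02]
force: [0.1, 0.5, -0.8]
width: 16.7
gripper_force: 49.6
```

carry_out([
  [-0.008,0,0,0,0,0,1],
  [-0.009,0,0,0,0,0,1],
  [-0.009,0,0,0,0,0,1],
  [-0.009,0,0,0,0,0,1],
  [-0.008,0,0,0,0,0,1],
])

```text
clock: 20.4
eef_pos: [644.1, -78.8, 66.6]
ee_rot: [0.147, 0.134, 0.98, -0.02]
force: [0.0, -0.4, -0.4]
width: 16.3
gripper_force: 49.6
```

carry_out([
  [-0.008,0,0,0,0,0,1],
  [-0.009,0,0,0,0,0,1],
  [-0.009,0,0,0,0,0,1],
  [-0.009,0,0,0,0,0,1],
  [-0.008,0,0,0,0,0,1],
])

```text
clock: 20.9
eef_pos: [683.1, -89.5, 79.0]
ee_rot: [0.147, 0.134, 0.98, -0.02]
force: [0.2, 0.9, -0.1]
width: 16.5
gripper_force: 49.6
```

The head is clear of the cover edge. Lift straight up.

carry_out([
  [-0.003,0,-0.0096,0,0,0,1],
  [-0.003,0,-0.0096,0,0,0,1],
  [-0.003,0,-0.0096,0,0,0,1],
  [-0.003,0,-0.0096,0,0,0,1],
  [-0.003,0,-0.0096,0,0,0,1],
])

```text
clock: 21.4
eef_pos: [682.5, -89.2, 130.3]
ee_rot: [0.147, 0.134, 0.98, -0.02]
force: [1.1, -0.5, -0.3]
width: 16.1
gripper_force: 49.6
```

carry_out([
  [-0.003,0,-0.0096,0,0,0,1],
  [-0.003,0,-0.0096,0,0,0,1],
  [-0.003,0,-0.0096,0,0,0,1],
  [-0.003,0,-0.0096,0,0,0,1],
  [-0.002,0,-0.005,0,0,0,1],
])

```text
clock: 21.9
eef_pos: [683.8, -89.7, 176.1]
ee_rot: [0.147, 0.134, 0.98, -0.02]
force: [-0.1, 0.0, -0.3]
width: 16.2
gripper_force: 49.6
```

carry_out([
  [0,0,0,0,0,0,1],
  [0,0,0,0,0,0,1],
  [0,0,0,0,0,0,1],
  [0,0,0,0,0,0,1],
  [0,0,0,0,0,0,1],
])

```text
clock: 22.4
eef_pos: [683.0, -89.6, 174.2]
ee_rot: [0.146, 0.134, 0.98, -0.02]
force: [-0.5, -1.1, -0.4]
width: 16.5
gripper_force: 49.6
```

```bash
python3 - <<'E'
from h import *
st=ctrl.observe(); print(st["eef_pos"],st["force"],st["width"],st["gripper_force"],abs(st["joint_velocities"]).max())
t=ctrl.get_image("top")[:,:,::-1]; s=ctrl.get_image("scene")[:,:,::-1]
a=cv2.resize(t[100:260,240:400],(400,400),interpolation=cv2.INTER_CUBIC); b=cv2.resize(s[100:280,210:390],(400,400),interpolation=cv2.INTER_CUBIC)
cv2.imwrite("pics/c8.png",cv2.convertScaleAbs(np.hstack([a,b]),alpha=1.6))
E
```

```text
[683.00411766 -89.58470494 174.20920747] [-0.51054464 -1.09919914 -0.42581849] 16.4647931518999 49.572245478630066 0.0024438350753794133
```

View pics/c8.png

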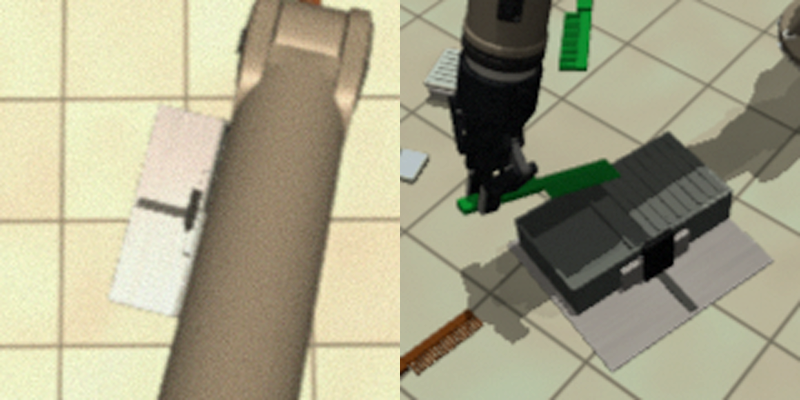

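The comb is out and held above the tray, with its head end near scene px (307,175). The tray is still clamped in place. I'll check the head-end height by ray, then hand in.

```bash
python3 - <<'E'
from h import *
st=ctrl.observe(); M=rot(st["ee_rot"]); H=st["eef_pos"]+M@np.array([166,0,-14.5]); E=st["eef_pos"]+M@np.array([-24,0,-14.5])
print(H,E,proj(cam("scene"),[H,E]).round(1))
if H[2]>110: print(ctrl.hand_in())
E
```

```text
[526.1211194  -45.92277126 139.83556374] [701.19370111 -94.60524496 195.32977865] [[304.6 174.2]
 [237.4 194.5]]
the job is handed in; nothing more can be done
None
```

The job is handed in, with no verdict returned: the tray was pressed to the hard stop at about 19 N and stayed in place. The comb came out through the opening on the second grip (the first slipped off its top edge) and is held still, with its lowest end about 80 mm above the tray's top.

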